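# Seat the light cover of an absorbance meter over its pin and hold it closed

## Robot

A 7-joint arm with a two-finger parallel gripper is mounted at the origin on the work surface. World frame = base frame: x ahead of the robot, y to its left, z up, the work surface at z = 0. Lengths are in m, angles in rad, forces in N, time in s.
With the tool pointing down it reaches from about 0.4 to 0.875 m from the base axis. Payload 19.3 kg.
Tool frame: the origin (TCP) lies midway between the tips of the shut fingers; the grasp point (between the pads) lies 19 mm behind it; z points along the fingers, y is the direction in which the jaws open and shut (so a half turn about z gives the same grasp; the last joint's range is limited). The gripper opens to 85 mm and grips with 20 to 120 N. Pads are 22 mm wide; open, the fingers measure 114 mm over their backs; the gripper's body (76 mm by 85 mm) begins 54 mm behind the grasp point. The pads swing forward as they close: fully open they stand 13 mm farther back than shut.
Start: joints at [1.141, 0.521, -0.036, 1.599, 0.021, 1.021, -0.113], TCP at [0.22, -0.585, 0.231] pointing down, gripper open.
Joint ranges: [-2.91, 2.91], [-0.3, 2.13], [-1.5, 1.42], [0.17, 2.43], [-1.26, 4.41], [0.16, 1.93], [-2.52, 2.52]. Speed limits (rad/s): [1.89, 1.89, 2.39, 2.39, 3.01, 3.01, 3.01].

## Interface

Orientations are given as a rotation vector (axis times angle).
In Python, from workcell import read_state, capture, camera_params, close_job, search_frame gives the robot as it stands. The module is installed in compiled form; this text tells all that it offers.
- The arm moves only by the shell command python3 -m handwheel 'ROWS' [FORCE]. ROWS is text: rows parted by semicolons, each of 7 numbers parted by spaces: the shift along the tool's x, y, z as a fraction of full scale, then the turn, a rotation vector about the tool's x, y, z as a fraction of full scale, then the opening, from 0 (shut) to 1 (fully open). In form: dx dy dz wx wy wz fingers; .... A call has exactly 10 rows; each row shifts and turns the pose as measured when the row begins, along the tool's axes as they then stand; what a row does not reach is not made up. Full scale, the value 1, is 40 mm for a shift and 120 degrees for a turn. A row lasts 1/10 s, in which the tool goes at most 50 mm and 8.59 degrees, less where a joint would pass 70% of its speed; a pose out of reach is approached as far as the arm can. A call with a number of a shift or a turn outside -1 to 1 is refused whole. A call with a gripper value outside its range is refused whole. The fingers move at their own pace and stop on an object; FORCE is the grip in N (left out, the last holds). Time passes only in rows, so rows that do not move let the fingers close, or fill a call up. It gives the time, the measured TCP pose, the force and the opening at its end, in the units of the state.
- read_state(): the state, without advancing time (a new reading comes with each control period).
- capture(name): name is "side" or "top" or "wrist"; returns the picture (420x560x3 uint8, red, green, blue); there is no depth.
- camera_params(name): a dict with "fx", "fy", "cx", "cy" (pixels), "rvec" (rotation vector, rad) and "tvec" (3), from world to camera coordinates, as OpenCV has them; the wrist camera has in their place "hand_eye" (4x4, takes a point from camera to tool coordinates, whose origin is the TCP and whose axes are the flange's). Camera axes: x right, y down, z forward; pixel columns grow to the right and rows downward; lengths in m; the calibration is good to about 2 mm. A picture is of the moment at which its call begins: read the wrist's pose just before it. camera_params takes no time and is no camera call.
- close_job(): hands the job in, once; it reports no verdict.
Trained networks look in the newest picture that a camera, given by its name, has taken for a name from the list of things; names that differ only in an ending like _2 or _b are one class to them, and where a whole thing is asked for, a point or a joint stands for the part that bears it (a point fixed in the world has none). Each returns a list of dicts, best first, with "score" (0 to 1); they miss things now and then, are a little off and sometimes report something else, mostly with a low value. They report only what shows in the picture. A call takes as long as a camera call. They do not tell look-alikes from the thing itself.
- search_frame(camera, thing): "point" ([row, column] as shares, 0 to 1, of the picture: columns of its width, rows of its height, amid what is visible of it).
The state is a dict: "time": time; "qpos": joint angles; "qd": joint speeds; "joint_torque": joint torques, N m; "ee_pos": TCP position; "orientation": TCP orientation; "force": force on the tool from outside, world axes, zero at the start; "moment": the same for the moment, N m; "width": finger opening in m.
Only numpy, scipy, OpenCV 4.12 (cv2) and the standard library are available. Lean on these libraries where they do the work, as an engineer would, in place of code of your own. Each camera call takes 0.05 s, during which the arm holds its last target.

## Task

Take the next reading on the absorbance meter: push the carriage's rod knob in to the middle stop, so that the amber glass standard clicks into the beam. Then fetch the loose black light cover by its handle, slide its rear tongue in under the meter's hood until it drops over the locating pin there, lying square over the sample well, and press it down fully home against the sprung seal. Finish while still holding the cover by its handle and keeping it pressed home for the reading, and leave the glassware around it undisturbed.

Things in the scene. Friction and masses are not known exactly. Their poses are not given: they have to be found in the camera images.
- meter: White bench absorbance meter with grey hood, fixed, 245 deep x 230 wide x 140 mm high. Origin on the bench under the middle of its sample well; +x from the sloping keypad front to the hood at the back, +y to the side where the carriage rod sticks out, z up. The flat deck is 85 mm above the bench; the open well in it is 46 (x) by 130 mm (y).
- hood_edge (a point): Middle of the lower front edge of the hood's roof, marked by a yellow line: 52 mm behind (+x) the well's middle, 43 mm above the deck. The roof, 12 mm thick, reaches back from here over the deck and hides the pin from above; the space under it is 40 mm deep front to back. Axes as the meter's.
- pin_tip (a point): Top of the domed steel locating pin (10 mm across, 15 mm high) that stands on the deck under the hood, 61 mm behind (+x) the middle of the well, 100 mm above the bench, centred in y. Axes as the meter's.
- knob (a point): Centre of the red cylindrical knob (22 mm across, 22 mm long along the meter's y) on the carriage's 8 mm rod, 55 mm above the bench, outside the meter's +y side face (85 mm from the well's middle). It stands 170 mm in y from the well's middle with the carriage at 0 and moves towards the meter (its -y) as it is pushed in. Axes as the meter's.
- carriage (a joint): How far the carriage is pushed in, m. Spring-ball stops at 0 (clear standard in the beam), 0.025 (amber one, orange top) and 0.050 (green, fully in). Starts at the first stop or up to 17 mm beyond. Leaving a stop takes about 5 N; within about 4 mm of a stop the ball pulls the free carriage in, elsewhere it stays where left.
- seal (a joint): How far the black rubber-faced seal frame round the well (66 x 150 mm) is pressed down, m: 0 free, its top 5 mm above the deck; 0.005 flush, the cover then lying on the deck. Spring-mounted: carries the cover's weight at nearly 0, needs about 13 N in all (10 N besides the cover's weight) to go fully down, and lifts the cover when let go.
- cover_grip (a point): Middle of the purple bar handle (40 mm along x, 16 mm wide in y, 40 mm high) of the loose black cover (0.3 kg), 42 mm above its underside. Plate 90 (x) x 160 (y) x 20 mm, centred on the handle; a tongue 44 wide, 32 mm long, as thick, extends its +x edge. Starts flat on the bench, handle up. Axes are the cover's: fitted, its x is the meter's x and the handle is over the well's middle.
- cover_hole (a point): Centre of the mouth of the blind round hole (13 mm across, 16 mm deep, not visible from above) in the underside of the cover's tongue, 61 mm from the handle's middle along the cover's +x, at the height of the underside. Axes as the cover's.
- cylinder_mid (a point): Middle of a clear plastic measuring cylinder, 200 mm tall, 32 mm across on a 64 mm white foot. Leave alone.
- jar_mid (a point): Middle of an amber glass jar with a black cap, 52 mm across and 85 mm tall. Leave alone.
- dish_mid (a point): Middle of a closed clear culture dish, 72 mm across and 17 mm high. Leave alone.
There are look-alikes about, which are no part of the job. Of the things that look like the part that bears cover_grip, the middle-sized one is meant.

How it is judged:
On the way, in this order (a step that is already met when the one before it is completed fails the run):
1. the carriage rests in its middle stop (within 2 mm) (value of joint carriage between 0.023 and 0.027 m), for 0.2 s.
2. the cover has dropped over the pin: pin at least 8 mm inside the hole, cover level within 6 degrees (horizontal distance between cover_hole and pin_tip below 0.004 m and z of cover_hole in the frame of pin_tip below -0.008 m and angle between cover_grip's own z axis and vertical below 0.1 rad), for 0.05 s.
At the end, for the whole second after the job is handed in: Still gripping the cover's handle (over 2 N, grasp within 33 mm of its middle), at rest and pressed home: seal down over 3.8 of 5 mm, pin 13 mm or more in the hole and within 4 mm of its centre, cover square within 4 degrees, level within 2.3; carriage within 2 mm of its middle stop (all of step 1 and horizontal distance between cover_hole and pin_tip below 0.004 m and z of cover_hole in the frame of pin_tip below -0.013 m and angle between the x axis of cover_grip and the x axis of pin_tip, either way round below 0.07 rad and angle between cover_grip's own z axis and vertical below 0.04 rad and value of joint seal above 0.0038 m and contact force between the fingers and cover above 2 N and linear speed of cover below 0.02 m/s and distance between the grasp point and cover_grip below 0.033 m); the arm keeps its last pose, push and grip.
It fails at once if glassware disturbed (moved over 20 mm or tipped) (distance of any of cylinder_mid, jar_mid, dish_mid from where it was at the start of the episode above 0.02 m or angle between any of cylinder_mid, jar_mid's own z axis and vertical above 0.3 rad).
It also fails if it takes over 64 s, if anything falls off the work surface, if the arm or the gripper's body presses on something with over 40 N, if the wrist force passes 120 N, or if a joint passes its speed limit or range.

## Working session

There is one attempt and no reset: what is moved stays moved. The work goes in short steps, Python scripts to look and compute and a shell command to move; the robot and the scene stay as the last step left them, time stands still between calls to the robot, and variables do not carry over. Pictures are saved under pics/ and viewed, and the job is handed in when it is done.

```bash
mkdir -p pics; cat > h.py <<'E'
import numpy as np, cv2
from workcell import *
from scipy.spatial.transform import Rotation as R
def snap(n,f):
    s=read_state(); im=capture(n); cv2.imwrite(f'pics/{f}.png',im[:,:,::-1]); return s,im
def ray(cam,u,v,s=None):
    p=camera_params(cam)
    d=np.array([(u-p['cx'])/p['fx'],(v-p['cy'])/p['fy'],1.])
    if cam=='wrist':
        s=s or read_state(); T=np.array(p['hand_eye']); Rt=R.from_rotvec(s['orientation']).as_matrix()
        return np.array(s['ee_pos'])+Rt@T[:3,3], Rt@T[:3,:3]@d
    Rm=cv2.Rodrigues(np.array(p['rvec'],float))[0]
    return -Rm.T@np.array(p['tvec']).ravel(), Rm.T@d
def onz(cam,u,v,z,s=None):
    o,d=ray(cam,u,v,s); return o+d*(z-o[2])/d[2]
def proj(cam,P,s=None):
    p=camera_params(cam); P=np.atleast_2d(np.array(P,float))
    if cam=='wrist':
        s=s or read_state(); T=np.array(p['hand_eye']); Rt=R.from_rotvec(s['orientation']).as_matrix()
        W=np.eye(4);W[:3,:3]=Rt;W[:3,3]=s['ee_pos'];M=np.linalg.inv(W@T);q=P@M[:3,:3].T+M[:3,3]
    else:
        q=P@cv2.Rodrigues(np.array(p['rvec'],float))[0].T+np.array(p['tvec']).ravel()
    return np.c_[q[:,0]/q[:,2]*p['fx']+p['cx'],q[:,1]/q[:,2]*p['fy']+p['cy']]
def tri(o1,d1,o2,d2):
    d1=d1/np.linalg.norm(d1);d2=d2/np.linalg.norm(d2)
    A=np.c_[d1,-d2];t=np.linalg.lstsq(A,o2-o1,rcond=None)[0]
    a=o1+t[0]*d1;b=o2+t[1]*d2;return (a+b)/2,np.linalg.norm(a-b)
E
python3 - <<'E'
from h import *
s=read_state();print({k:np.round(v,3) for k,v in s.items()})
for c in ['top','side','wrist']:
    snap(c,c+'0')
    for t in ['meter','hood_edge','knob','cover_grip','cylinder_mid','jar_mid','dish_mid']:
        print(c,t,[(round(d['point'][1]*560),round(d['point'][0]*420),round(d['score'],2)) for d in search_frame(c,t)][:4])
print(read_state()['time'])
for c in ['top','side']: 
    o,d=ray(c,280,210);print(c,o,d)
p=camera_params('wrist');print(p)
E
```

```text
{'time': np.float64(0.0), 'qpos': array([ 1.141,  0.522, -0.036,  1.6  ,  0.021,  1.021, -0.113]), 'qd': array([-0.003,  0.   , -0.001,  0.   ,  0.   , -0.   , -0.   ]), 'joint_torque': array([ 2.0000e-03, -9.2709e+01,  1.9810e+00, -3.6992e+01,  1.8000e-02,
        8.0000e-03, -0.0000e+00]), 'ee_pos': array([ 0.22 , -0.585,  0.231]), 'orientation': array([-3.09 , -0.562,  0.   ]), 'force': array([-0.32 , -0.023, -0.183]), 'moment': array([-0.057,  0.019,  0.002]), 'width': np.float64(0.085)}
top meter [(250, 178, 0.62)]
top hood_edge [(248, 176, 0.89)]
top knob [(229, 179, 0.59)]
top cover_grip [(432, 306, 0.82), (417, 120, 0.73), (374, 189, 0.68), (250, 176, 0.57)]
top cylinder_mid [(364, 104, 0.95)]
top jar_mid [(361, 264, 0.61)]
top dish_mid [(157, 254, 0.63)]
side meter [(226, 235, 0.71)]
side hood_edge [(225, 232, 0.62)]
side knob [(191, 258, 0.63), (225, 232, 0.57)]
side cover_grip [(285, 151, 0.91), (309, 190, 0.7), (431, 203, 0.56)]
side cylinder_mid [(244, 143, 0.77), (220, 358, 0.62)]
side jar_mid [(373, 212, 0.82)]
side dish_mid [(220, 357, 0.56)]
wrist meter []
wrist hood_edge []
wrist knob []
wrist cover_grip [(107, 112, 0.96)]
wrist cylinder_mid []
wrist jar_mid []
wrist dish_mid []
1.2
top [0.33288532 0.01663506 1.19859826] [ 0.1236027   0.02289149 -0.99230077]
side [-0.04550045  0.7376328   0.78934333] [ 0.46709945 -0.63854916 -0.61164034]
{'fx': 290.9911430424957, 'fy': 290.9911430424957, 'cx': 275.5580890276188, 'cy': 207.1152782851678, 'hand_eye': array([[ 4.13090131e-04, -9.47435598e-01, -3.19946271e-01,
         8.30977672e-02],
       [ 9.99999844e-01,  5.11265073e-04, -2.22851990e-04,
        -1.12752822e-04],
       [ 3.74715262e-04, -3.19946129e-01,  9.47435662e-01,
        -1.42823308e-01],
       [ 0.00000000e+00,  0.00000000e+00,  0.00000000e+00,
         1.00000000e+00]])}
```

View pics/top0.png

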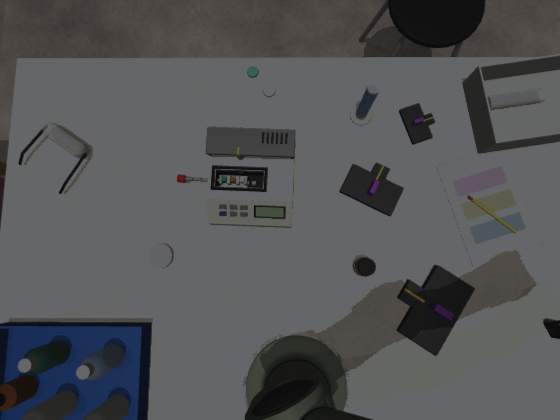

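View pics/side0.png

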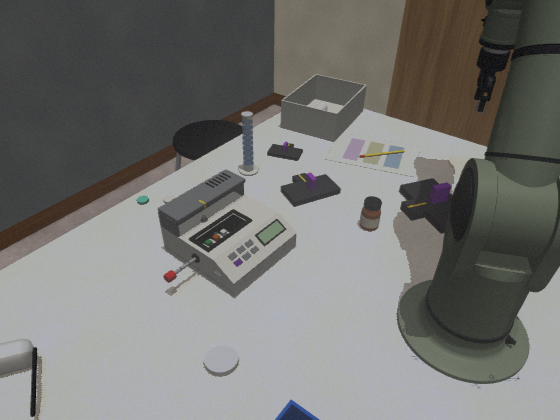

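View pics/wrist0.png

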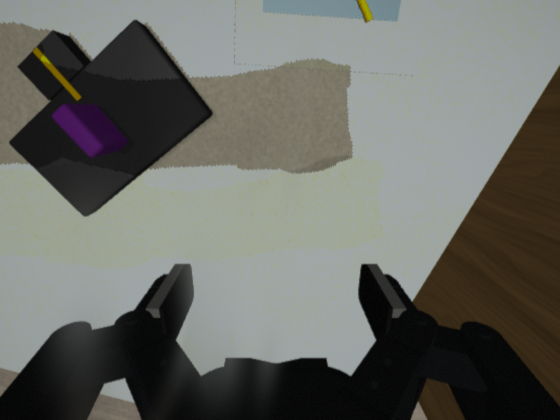

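```bash
python3 - <<'E'
import cv2
im=cv2.imread('pics/top0.png'); 
a=cv2.resize(im[110:250,160:315],None,fx=5,fy=4.2857*1.1667/1,interpolation=cv2.INTER_CUBIC)
a=cv2.resize(im[115:235,165:310],(725,600),interpolation=cv2.INTER_CUBIC);cv2.imwrite('pics/tm.png',cv2.convertScaleAbs(a,alpha=1.5,beta=15))
a=cv2.resize(im[150:230,320:420],(750,600),interpolation=cv2.INTER_CUBIC);cv2.imwrite('pics/tc.png',cv2.convertScaleAbs(a,alpha=2,beta=20))
im=cv2.imread('pics/side0.png'); 
a=cv2.resize(im[160:300,150:310],(685,600),interpolation=cv2.INTER_CUBIC);cv2.imwrite('pics/sm.png',cv2.convertScaleAbs(a,alpha=1.5,beta=15))
E
```

```text
(no output)
```

View pics/tm.png

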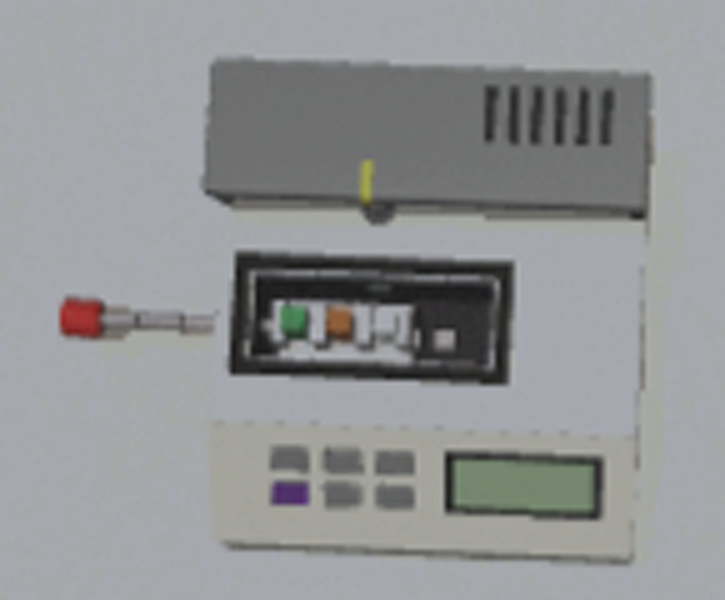

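View pics/tc.png

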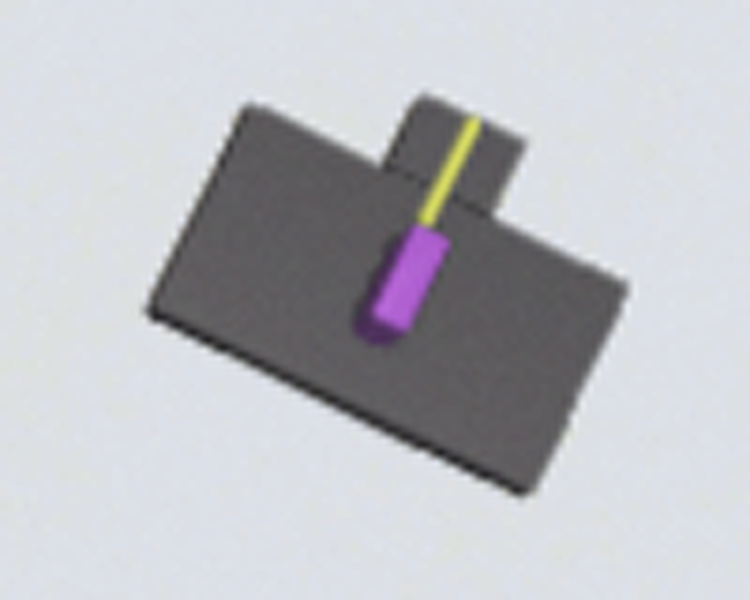

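View pics/sm.png

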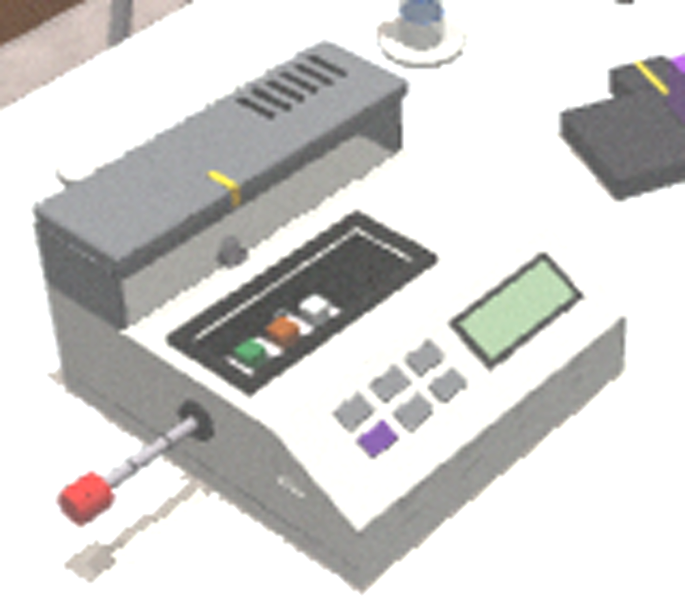

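```bash
cat > fit1.py <<'E'
from h import *
from scipy.optimize import least_squares
def c(p,s,o): p=np.array(p,float); return (p+.5)/s-.5+np.array(o)
tm=c([(237,252),(515,263),(508,384),(231,373),(206,190),(645,215)],5,(165,115))
Pm=np.array([(33,75,90),(33,-75,90),(-33,-75,90),(-33,75,90),(52,85,140),(52,-145,140)])/1e3
sm=c([(358,211),(437,260),(250,392),(168,340)],4.283,(150,160)); Ps=Pm[[1,2,3,0]]
tc=c([(250,103),(628,287),(528,490),(150,310),(425,95),(525,143)],7.5,(320,150))
Pc=np.array([(45,80,20),(45,-80,20),(-45,-80,20),(-45,80,20),(77,22,20),(77,-22,20)])/1e3
def X(q,P): 
    return P@R.from_euler('z',q[2]).as_matrix().T+np.array([q[0],q[1],0])
f=lambda q:np.r_[(proj('top',X(q,Pm))-tm).ravel(),(proj('side',X(q,Ps))-sm).ravel()]
r=least_squares(f,[.5,.1,0]);print('meter',r.x,np.round(r.fun,1).reshape(-1,2).tolist());m=r.x
f=lambda q:(proj('top',X(q,Pm))-tm).ravel()
print('meter top only',least_squares(f,[.5,.1,0]).x)
f=lambda q:(proj('top',X(q,Pc))-tc).ravel()
r=least_squares(f,[.5,-.2,-.3]);print('cover',r.x,np.round(r.fun,1).reshape(-1,2).tolist())
print('handle top',onz('top',*c((412,280),7.5,(320,150)),.062), 'side:')
# knob
k=c((82,317),5,(165,115)); ks=c((86,498),4.283,(150,160))
K,e=tri(*ray('top',*k),*ray('side',*ks)); print('knob',K,e,'in meter',R.from_euler('z',-m[2]).apply(K-[m[0],m[1],0]))
print('knob z55 top',R.from_euler('z',-m[2]).apply(onz('top',*k,.055)-[m[0],m[1],0]))
print('knob z55 side',R.from_euler('z',-m[2]).apply(onz('side',*ks,.055)-[m[0],m[1],0]))
E
python3 fit1.py
```

```text
meter [ 0.55631047  0.15333296 -0.04615424] [[-0.2, 0.1], [-0.3, 0.4], [-0.3, 0.4], [-0.8, -0.0], [-0.9, 0.7], [0.2, -0.3], [0.1, -0.4], [0.7, -1.2], [-0.1, -0.9], [-0.3, -1.3]]
meter top only [ 0.55692548  0.15234554 -0.04853789]
cover [ 0.5395382  -0.21470692 -0.46319091] [[-0.3, -0.4], [0.5, -0.2], [0.5, 1.0], [-0.6, -0.2], [-0.4, -0.2], [0.3, 0.1]]
handle top [ 0.53837657 -0.21515226  0.062     ] side:
knob [0.56407484 0.3175846  0.05450986] 0.000869602871242132 in meter [0.00017788 0.16443495 0.05450986]
knob z55 top [0.00042937 0.16460109 0.055     ]
knob z55 side [-0.00067356  0.16450327  0.055     ]
```

```bash
cat > plan.py <<'E'
from h import *
import sys
def plan(pos,yaw,n=10,rn=None,step=40.,s=None,maxang=8.0):
    """yaw: direction of tool x axis (world), tool z down"""
    s=s or read_state(); p=np.array(s['ee_pos']); Rc=R.from_rotvec(s['orientation'])
    Rt=R.from_matrix(np.c_[[np.cos(yaw),np.sin(yaw),0],[np.sin(yaw),-np.cos(yaw),0],[0,0,-1]])
    pos=np.array(pos,float)
    w=(Rc.inv()*Rt).as_rotvec(); print('dist mm',np.round((pos-p)*1e3,1),'rot deg',np.round(np.degrees(w),1),'t',s['time'])
    ang=np.degrees(np.linalg.norm(w)); nr=max(1,int(np.ceil(ang/maxang)))
    n=max(n,nr); D=np.linalg.norm(pos-p)*1e3; n=max(n,int(np.ceil(D/step)))
    rows=[]
    for i in range(n):
        f=(pos-p)/(n); k=min(i,nr)/nr
        Rk=Rc*R.from_rotvec(w*k)
        d=Rk.inv().apply(f)/.04
        ww=w/nr/np.radians(120) if i<nr else w*0
        rows.append(' '.join('%.3f'%v if abs(v)>5e-4 else '0' for v in np.r_[d,ww]))
    for i in range(0,n,10): print(' F; '.join(rows[i:i+10])+' F')
def yaw(): 
    m=R.from_rotvec(read_state()['orientation']).as_matrix(); return m
E
python3 - <<'E'
from plan import *
m=yaw();print(np.round(m,3))
for dy in (np.pi/2,-np.pi/2):
    plan([.554,.318,.2],-0.0465+dy,n=28)
E
```

```text
[[ 0.936  0.352 -0.   ]
 [ 0.352 -0.936  0.   ]
 [-0.    -0.    -1.   ]]
dist mm [334.  903.  -31.3] rot deg [ -0.    0.  -66.7] t 1.2
0.563 -0.650 0.028 0 0 -0.062 F; 0.642 -0.572 0.028 0 0 -0.062 F; 0.710 -0.484 0.028 0 0 -0.062 F; 0.767 -0.388 0.028 0 0 -0.062 F; 0.811 -0.286 0.028 0 0 -0.062 F; 0.841 -0.179 0.028 0 0 -0.062 F; 0.857 -0.069 0.028 0 0 -0.062 F; 0.859 0.042 0.028 0 0 -0.062 F; 0.846 0.153 0.028 0 0 -0.062 F; 0.819 0.260 0.028 0 0 0 F
0.819 0.260 0.028 0 0 0 F; 0.819 0.260 0.028 0 0 0 F; 0.819 0.260 0.028 0 0 0 F; 0.819 0.260 0.028 0 0 0 F; 0.819 0.260 0.028 0 0 0 F; 0.819 0.260 0.028 0 0 0 F; 0.819 0.260 0.028 0 0 0 F; 0.819 0.260 0.028 0 0 0 F; 0.819 0.260 0.028 0 0 0 F; 0.819 0.260 0.028 0 0 0 F
0.819 0.260 0.028 0 0 0 F; 0.819 0.260 0.028 0 0 0 F; 0.819 0.260 0.028 0 0 0 F; 0.819 0.260 0.028 0 0 0 F; 0.819 0.260 0.028 0 0 0 F; 0.819 0.260 0.028 0 0 0 F; 0.819 0.260 0.028 0 0 0 F; 0.819 0.260 0.028 0 0 0 F
dist mm [334.  903.  -31.3] rot deg [  0.    0.  113.3] t 1.2
0.563 -0.650 0.028 0 0 0.063 F; 0.473 -0.718 0.028 0 0 0.063 F; 0.374 -0.774 0.028 0 0 0.063 F; 0.269 -0.816 0.028 0 0 0.063 F; 0.160 -0.845 0.028 0 0 0.063 F; 0.047 -0.858 0.028 0 0 0.063 F; -0.066 -0.857 0.028 0 0 0.063 F; -0.178 -0.841 0.028 0 0 0.063 F; -0.287 -0.810 0.028 0 0 0.063 F; -0.391 -0.766 0.028 0 0 0.063 F
-0.488 -0.708 0.028 0 0 0.063 F; -0.577 -0.637 0.028 0 0 0.063 F; -0.656 -0.556 0.028 0 0 0.063 F; -0.723 -0.465 0.028 0 0 0.063 F; -0.778 -0.366 0.028 0 0 0.063 F; -0.819 -0.260 0.028 0 0 0 F; -0.819 -0.260 0.028 0 0 0 F; -0.819 -0.260 0.028 0 0 0 F; -0.819 -0.260 0.028 0 0 0 F; -0.819 -0.260 0.028 0 0 0 F
-0.819 -0.260 0.028 0 0 0 F; -0.819 -0.260 0.028 0 0 0 F; -0.819 -0.260 0.028 0 0 0 F; -0.819 -0.260 0.028 0 0 0 F; -0.819 -0.260 0.028 0 0 0 F; -0.819 -0.260 0.028 0 0 0 F; -0.819 -0.260 0.028 0 0 0 F; -0.819 -0.260 0.028 0 0 0 F
```

```bash
python3 -m handwheel '0.56 -0.65 0.03 0 0 -0.062 1; 0.64 -0.57 0.03 0 0 -0.062 1; 0.71 -0.48 0.03 0 0 -0.062 1; 0.77 -0.39 0.03 0 0 -0.062 1; 0.81 -0.29 0.03 0 0 -0.062 1; 0.84 -0.18 0.03 0 0 -0.062 1; 0.86 -0.07 0.03 0 0 -0.062 1; 0.86 0.04 0.03 0 0 -0.062 1; 0.85 0.15 0.03 0 0 -0.062 1; 0.82 0.26 0.03 0 0 0 1' 60
python3 - <<'E'
from plan import *
plan([.554,.318,.2],-0.0465+np.pi/2,n=20)
E
```

```text
time: 2.2
ee_pos: [0.3338, -0.2516, 0.2184]
orientation: [2.218, 2.22, -0.005]
force: [1.7, -0.2, -0.8]
width: 0.0851
dist mm [220.2 569.6 -18.4] rot deg [0.  0.3 2.7] t 2.2
0.712 0.276 0.020 0 0.002 0.023 F; 0.724 0.242 0.023 0 0 0 F; 0.724 0.242 0.023 0 0 0 F; 0.724 0.242 0.023 0 0 0 F; 0.724 0.242 0.023 0 0 0 F; 0.724 0.242 0.023 0 0 0 F; 0.724 0.242 0.023 0 0 0 F; 0.724 0.242 0.023 0 0 0 F; 0.724 0.242 0.023 0 0 0 F; 0.724 0.242 0.023 0 0 0 F
0.724 0.242 0.023 0 0 0 F; 0.724 0.242 0.023 0 0 0 F; 0.724 0.242 0.023 0 0 0 F; 0.724 0.242 0.023 0 0 0 F; 0.724 0.242 0.023 0 0 0 F; 0.724 0.242 0.023 0 0 0 F; 0.724 0.242 0.023 0 0 0 F; 0.724 0.242 0.023 0 0 0 F; 0.724 0.242 0.023 0 0 0 F; 0.724 0.242 0.023 0 0 0 F
```

```bash
python3 -m handwheel '0.9 0.34 0 0 0 0.023 1;0.9 0.34 0 0 0 0 1;0.9 0.34 0 0 0 0 1;0.9 0.34 0 0 0 0 1;0.9 0.34 0 0 0 0 1;0.9 0.34 0 0 0 0 1;0.9 0.34 0 0 0 0 1;0.9 0.34 0 0 0 0 1;0.9 0.34 0 0 0 0 1;0.9 0.34 0 0 0 0 1'
python3 - <<'E'
from plan import *
plan([.562,.318,.17],-0.0465+np.pi/2,n=10)
E
```

```text
time: 3.2
ee_pos: [0.49, 0.1159, 0.2185]
orientation: [2.272, 2.156, -0.002]
force: [0.4, -0.8, 0.6]
width: 0.0854
dist mm [ 72.  202.1 -48.5] rot deg [ 0.3  0.4 -0.3] t 3.2
0.515 0.152 0.118 0.003 0.004 -0.003 F; 0.513 0.156 0.121 0 0 0 F; 0.513 0.156 0.121 0 0 0 F; 0.513 0.156 0.121 0 0 0 F; 0.513 0.156 0.121 0 0 0 F; 0.513 0.156 0.121 0 0 0 F; 0.513 0.156 0.121 0 0 0 F; 0.513 0.156 0.121 0 0 0 F; 0.513 0.156 0.121 0 0 0 F; 0.513 0.156 0.121 0 0 0 F
```

```bash
python3 -m handwheel '0.57 0.18 0 0.003 0.004 -0.003 1;0.57 0.18 0 0 0 0 1;0.57 0.18 0 0 0 0 1;0.57 0.18 0 0 0 0 1;0.57 0.18 0 0 0 0 1;0.57 0.18 0.1 0 0 0 1;0.57 0.18 0.3 0 0 0 1;0.57 0.17 0.3 0 0 0 1;0.57 0.17 0.3 0 0 0 1;0.3 0.1 0.2 0 0 0 1'
python3 - <<'E'
from plan import *
s,im=snap('wrist','w1')
print([(round(d['point'][1]*560),round(d['point'][0]*420),round(d['score'],2)) for d in search_frame('wrist','knob')])
plan([.564,.318,.04],-0.0465+np.pi/2,n=10)
print(proj('wrist',[.564,.3176,.055]))
E
```

```text
time: 4.2
ee_pos: [0.5718, 0.343, 0.1699]
orientation: [-2.269, -2.172, -0.006]
force: [-0.2, 0.0, -0.3]
width: 0.0858
[(268, 267, 0.76)]
dist mm [  -7.4  -24.5 -129.5] rot deg [ 0.1 -0.1  0.2] t 4.3
-0.063 -0.016 0.324 0.001 -0.001 0.001 F; -0.062 -0.016 0.324 0 0 0 F; -0.062 -0.016 0.324 0 0 0 F; -0.062 -0.016 0.324 0 0 0 F; -0.062 -0.016 0.324 0 0 0 F; -0.062 -0.016 0.324 0 0 0 F; -0.062 -0.016 0.324 0 0 0 F; -0.062 -0.016 0.324 0 0 0 F; -0.062 -0.016 0.324 0 0 0 F; -0.062 -0.016 0.324 0 0 0 F
[[268.18186571 228.33112102]]
```

View pics/w1.png

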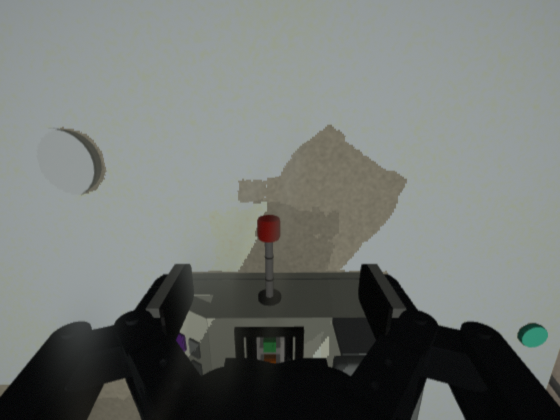

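```bash
python3 -m handwheel '-0.2 -0.04 0.2 0 0 0 1;-0.2 -0.04 0.4 0 0 0 1;-0.2 -0.04 0.5 0 0 0 1;0 -0.03 0.5 0 0 0 1;0 0 0.5 0 0 0 1;0 0 0.5 0 0 0 1;0 0 0.4 0 0 0 1;0 0 0.2 0 0 0 1;0 0 0 0 0 0 0.8;0 0 0 0 0 0 0.6' 40
python3 - <<'E'
from plan import *
plan([.564,.3178,.038],-0.0465+np.pi/2,n=1)
E
```

```text
time: 5.3
ee_pos: [0.5662, 0.3035, 0.0399]
orientation: [2.276, 2.158, 0.006]
force: [-0.3, -0.2, 1.0]
width: 0.059
dist mm [-2.2 14.3 -1.9] rot deg [ 0.4  0.  -0.4] t 5.3
0.354 -0.075 0.046 0.003 0 -0.003 F
```

```bash
python3 -m handwheel '0.18 -0.03 0.02 0 0 0 0.6;0.18 -0.03 0.02 0 0 0 0.6;0 0 0 0 0 0 0.6;0 0 0 0 0 0 0.1;0 0 0 0 0 0 0.1;0 0 0 0 0 0 0.1;0 0 0 0 0 0 0.1;0 0 0 0 0 0 0.1;0 0 0 0 0 0 0.1;0 0 0 0 0 0 0.1' 40
python3 - <<'E'
from plan import *
plan([.564,.3178,.038],-0.0465+np.pi/2,n=1)
s,im=snap('wrist','w2')
E
```

```text
time: 6.3
ee_pos: [0.5643, 0.321, 0.0409]
orientation: [2.275, 2.16, 0.01]
force: [-0.9, 0.5, 0.5]
width: 0.0204
dist mm [-0.3 -3.2 -2.9] rot deg [ 0.5 -0.1 -0.3] t 6.3
-0.080 -0.005 0.073 0.004 -0.001 -0.003 F
```

View pics/w2.png

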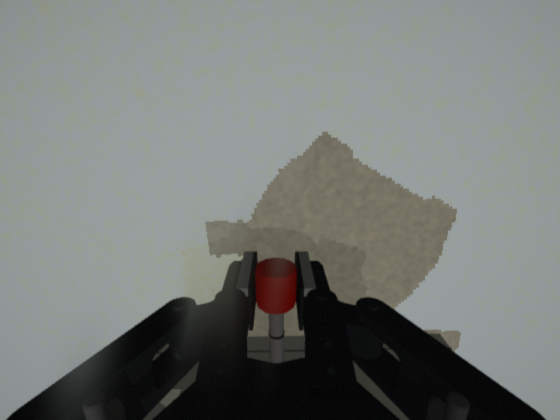

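```bash
python3 - <<'E'
from h import *
s=read_state()
for y in (.314,.3176,.321):
    c=np.array([.564,y,.055]);u=np.array([.046,.999,0])
    print(y,proj('wrist',[c+u*.011,c-u*.011,c+u*.011+[0,0,.011],c-u*.011+[0,0,.011]]).round(1).tolist())
E
python3 -m handwheel '-0.1 0 0 0 0 0 0.1;-0.1 0 0 0 0 0 0.1;-0.1 0 0 0 0 0 0.1;-0.1 0 0 0 0 0 0.1;-0.06 0 0 0 0 0 0.1;0 0 0 0 0 0 0.1;0 0 0 0 0 0 0.1;0 0 0 0 0 0 0.1;0 0 0 0 0 0 0.1;0 0 0 0 0 0 0.1'
```

```text
0.314 [[274.5, 273.2], [274.7, 309.6], [274.6, 285.7], [274.9, 324.1]]
0.3176 [[274.1, 266.9], [274.4, 303.9], [274.2, 279.1], [274.5, 318.1]]
0.321 [[273.7, 260.9], [274.0, 298.4], [273.8, 272.7], [274.1, 312.3]]
time: 7.35
ee_pos: [0.5636, 0.3017, 0.0409]
orientation: [2.275, 2.16, 0.013]
force: [0.4, 2.5, -0.7]
width: 0.0206
```

```bash
python3 - <<'E'
from h import *
s,im=snap('wrist','w3');print(s['force'],s['ee_pos'])
for y in (.296,.299,.302):
    c=np.array([.5636,y,.055]);u=np.array([.046,.999,0])
    print(y,proj('wrist',[c+u*.011,c-u*.011,c+u*.011+[0,0,.011],c-u*.011+[0,0,.011],c+u*.011-[0,0,.011]],s).round(1).tolist())
cv2.imwrite('pics/w3c.png',cv2.resize(im[230:350,205:345,::-1],(700,600),interpolation=cv2.INTER_CUBIC))
snap('top','t3')
im=cv2.imread('pics/t3.png');a=cv2.resize(im[115:235,165:310],(725,600),interpolation=cv2.INTER_CUBIC);cv2.imwrite('pics/t3c.png',cv2.convertScaleAbs(a,alpha=1.5,beta=15))
E
```

```text
[ 0.42631526  2.48995256 -0.65070459] [0.563597   0.30165408 0.04093132]
0.296 [[275.1, 270.9], [275.3, 307.5], [275.2, 283.2], [275.5, 321.9], [274.9, 260.2]]
0.299 [[274.7, 265.6], [275.0, 302.7], [274.9, 277.6], [275.2, 316.8], [274.6, 255.2]]
0.302 [[274.4, 260.3], [274.7, 297.9], [274.6, 272.0], [274.8, 311.7], [274.3, 250.2]]
```

View pics/w3c.png

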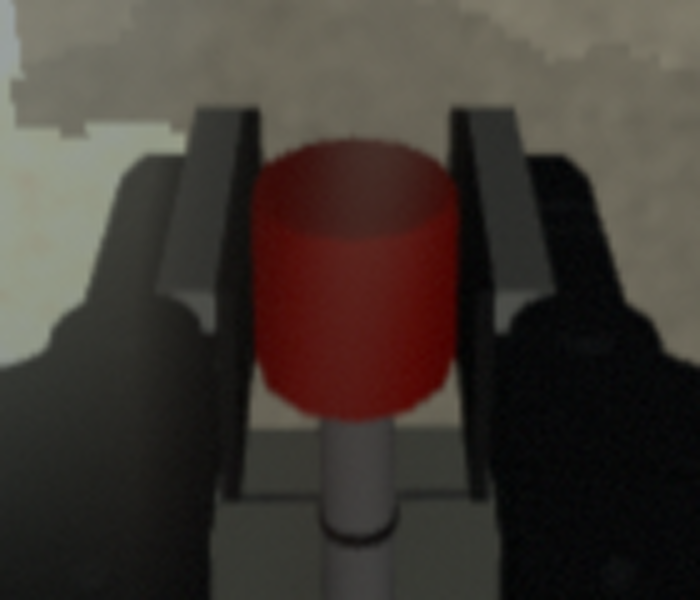

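View pics/t3c.png

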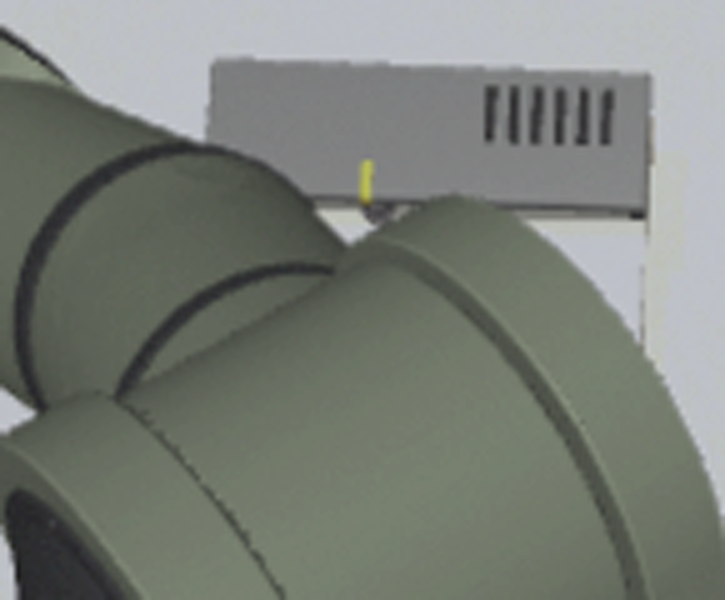

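```bash
python3 -m handwheel '-0.03 0 0 0 0 0 0.1;0 0 0 0 0 0 0.1;0 0 0 0 0 0 0.8;0 0 0 0 0 0 0.8;0 0 0 0 0 0 0.8;0 0 0 0 0 0 0.8;0 0 -0.5 0 0 0 0.8;0 0 -0.8 0 0 0 0.8;0 0 -0.8 0 0 0 0.8;0 0 -0.8 0 0 0 0.8'
python3 - <<'E'
from plan import *
s,im=snap('wrist','w4');print(s['ee_pos'],s['width'])
for y in (.294,.297,.300):
    c=np.array([.563,y,.055]);u=np.array([.046,.999,0])
    print(y,proj('wrist',[c+u*.011+[0,0,.011],c-u*.011+[0,0,.011],c+u*.011-[0,0,.011]],s).round(1).tolist())
plan([.52,-.205,.25],-.463+np.pi,n=20)
plan([.52,-.205,.25],-.463,n=20)
E
```

```text
time: 8.45
ee_pos: [0.5606, 0.2979, 0.156]
orientation: [2.277, 2.161, -0.0]
force: [0.7, -0.2, -0.5]
width: 0.0688
[0.56055056 0.29787941 0.15599516] 0.0687823390382517
0.294 [[277.7, 203.5], [277.8, 227.7], [277.5, 196.1]]
0.297 [[277.5, 200.1], [277.6, 224.5], [277.3, 192.9]]
0.3 [[277.3, 196.7], [277.4, 221.3], [277.1, 189.7]]
dist mm [ -42.3 -504.3   88.6] rot deg [  0.4   0.2 -66.5] t 8.5
-0.632 -0.019 -0.112 0 0 -0.062 F; -0.624 -0.100 -0.112 0 0 -0.062 F; -0.606 -0.180 -0.112 0 0 -0.062 F; -0.578 -0.256 -0.112 0 0 -0.062 F; -0.540 -0.328 -0.112 0 0 -0.062 F; -0.494 -0.395 -0.112 0 0 -0.062 F; -0.439 -0.456 -0.112 0 0 -0.062 F; -0.376 -0.508 -0.111 0 0 -0.062 F; -0.308 -0.553 -0.111 0 0 -0.062 F; -0.234 -0.588 -0.111 0 0 0 F
-0.234 -0.588 -0.111 0 0 0 F; -0.234 -0.588 -0.111 0 0 0 F; -0.234 -0.588 -0.111 0 0 0 F; -0.234 -0.588 -0.111 0 0 0 F; -0.234 -0.588 -0.111 0 0 0 F; -0.234 -0.588 -0.111 0 0 0 F; -0.234 -0.588 -0.111 0 0 0 F; -0.234 -0.588 -0.111 0 0 0 F; -0.234 -0.588 -0.111 0 0 0 F; -0.234 -0.588 -0.111 0 0 0 F
dist mm [ -42.3 -504.3   88.6] rot deg [  0.2  -0.5 113.5] t 8.5
-0.632 -0.019 -0.112 0 0 0.063 F; -0.629 0.064 -0.111 0 0 0.063 F; -0.615 0.147 -0.111 0 0 0.063 F; -0.591 0.226 -0.111 0 0 0.063 F; -0.556 0.302 -0.111 0 0 0.063 F; -0.511 0.373 -0.110 0 0 0.063 F; -0.458 0.437 -0.110 0 0 0.063 F; -0.396 0.493 -0.110 0 0 0.063 F; -0.328 0.541 -0.110 0 0 0.063 F; -0.254 0.580 -0.110 0 0 0.063 F
-0.175 0.608 -0.110 0 0 0.063 F; -0.094 0.626 -0.110 0 0 0.063 F; -0.011 0.633 -0.110 0 0 0.063 F; 0.073 0.628 -0.110 0 0 0.063 F; 0.155 0.613 -0.110 0 0 0.063 F; 0.234 0.588 -0.111 0 0 0 F; 0.234 0.588 -0.111 0 0 0 F; 0.234 0.588 -0.111 0 0 0 F; 0.234 0.588 -0.111 0 0 0 F; 0.234 0.588 -0.111 0 0 0 F
```

View pics/w4.png

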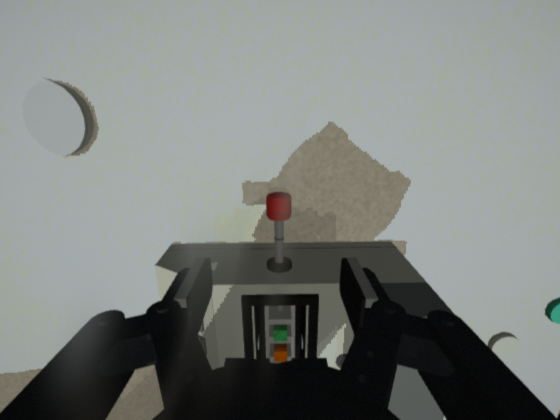

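```bash
python3 -m handwheel '-0.3 0 -0.7 0 0 -0.062 1; -0.62 -0.1 -0.7 0 0 -0.062 1; -0.6 -0.18 -0.5 0 0 -0.062 1; -0.58 -0.26 -0.3 0 0 -0.062 1; -0.54 -0.33 -0.2 0 0 -0.062 1; -0.49 -0.39 0 0 0 -0.062 1; -0.44 -0.46 0 0 0 -0.062 1; -0.38 -0.51 0 0 0 -0.062 1; -0.31 -0.55 0 0 0 -0.062 1; -0.23 -0.59 0 0 0 0 1'
python3 - <<'E'
from plan import *
plan([.52,-.205,.25],-.463+np.pi,n=10)
E
```

```text
time: 9.5
ee_pos: [0.5472, 0.0541, 0.2632]
orientation: [0.623, 3.066, 0.005]
force: [0.7, 0.7, 0.2]
width: 0.0855
dist mm [ -27.2 -259.1  -13.2] rot deg [0.3 0.7 3.5] t 9.5
-0.190 -0.623 0.032 0.003 0.006 0.029 F; -0.229 -0.610 0.033 0 0 0 F; -0.229 -0.610 0.033 0 0 0 F; -0.229 -0.610 0.033 0 0 0 F; -0.229 -0.610 0.033 0 0 0 F; -0.229 -0.610 0.033 0 0 0 F; -0.229 -0.610 0.033 0 0 0 F; -0.229 -0.610 0.033 0 0 0 F; -0.229 -0.610 0.033 0 0 0 F; -0.229 -0.610 0.033 0 0 0 F
```

```bash
python3 -m handwheel '-0.22 -0.65 0 0.003 0.006 0.029 1; -0.24 -0.65 0 0 0 0 1; -0.24 -0.65 0 0 0 0 1; -0.24 -0.65 0 0 0 0 1; -0.24 -0.65 0 0 0 0 1; -0.24 -0.65 0 0 0 0 1; -0.24 -0.65 0 0 0 0 1; -0.24 -0.65 0.1 0 0 0 1; -0.2 -0.5 0.1 0 0 0 1;0 0 0 0 0 0 1'
python3 - <<'E'
from plan import *
s,im=snap('wrist','w5');print(s['ee_pos'],s['qpos'].round(2))
snap('top','t5')
im=cv2.imread('pics/t5.png');a=cv2.resize(im[115:235,165:310],(725,600),interpolation=cv2.INTER_CUBIC);cv2.imwrite('pics/t5c.png',cv2.convertScaleAbs(a,alpha=1.5,beta=15))
E
```

```text
time: 10.5
ee_pos: [0.5183, -0.2035, 0.2542]
orientation: [-0.733, -3.054, 0.006]
force: [0.6, -0.7, -0.4]
width: 0.0852
[ 0.518312   -0.20347655  0.25424711] [ 0.87  0.5  -0.86  1.73  0.43  1.11  0.98]
```

View pics/w5.png

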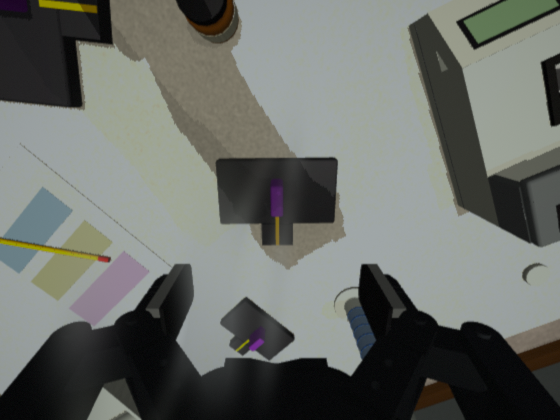

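View pics/t5c.png

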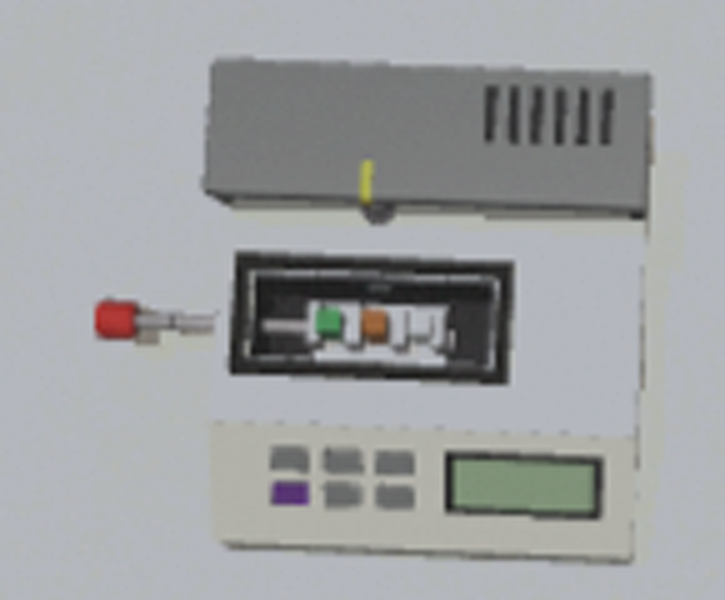

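```bash
cat > fit2.py <<'E'
from h import *
def c(p,s,o): p=np.array(p,float); return (p+.5)/s-.5+np.array(o)
m=[.5563,.1533,-.0465]
for q in ((82,317),(117,319)):
    print(R.from_euler('z',-m[2]).apply(onz('top',*c(q,5,(165,115)),.055)-[m[0],m[1],0]))
im=cv2.imread('pics/w5.png');a=cv2.resize(im[150:255,207:347],(800,600),interpolation=cv2.INTER_CUBIC);cv2.imwrite('pics/w5c.png',cv2.convertScaleAbs(a,alpha=2,beta=15))
q=[.5395,-.2147,-.463]
Pc=np.array([(45,80,20),(45,-80,20),(-45,-80,20),(-45,80,20),(77,22,20),(77,-22,20),(20,0,62),(-20,0,62)])/1e3
print(proj('wrist',Pc@R.from_euler('z',q[2]).as_matrix().T+[q[0],q[1],0]).round(1).tolist())
E
python3 fit2.py
```

```text
[0.00038138 0.16463464 0.055     ]
[0.00016812 0.14512287 0.055     ]
[[330.5, 223.2], [215.9, 223.6], [211.1, 159.2], [334.4, 158.7], [288.7, 244.1], [258.0, 244.2], [272.7, 217.3], [272.4, 185.8]]
```

View pics/w5c.png

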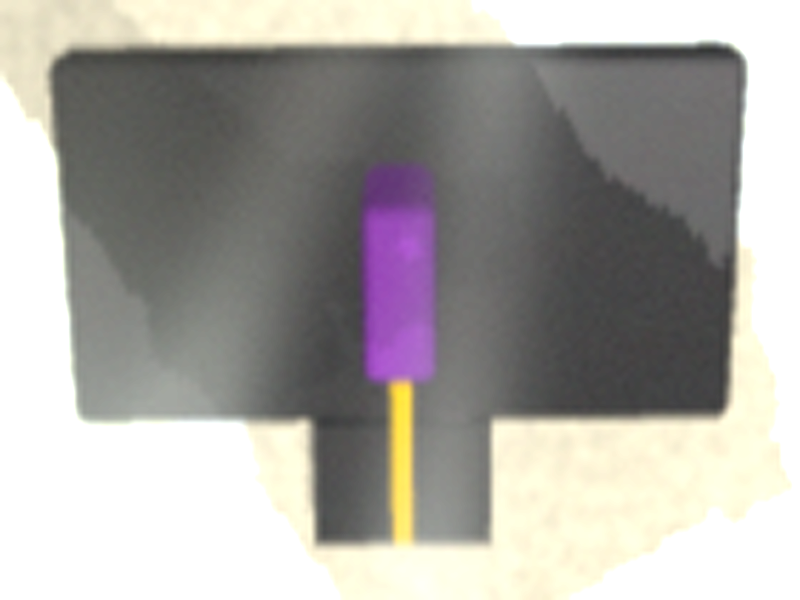

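```bash
cat >> fit2.py <<'E'
from scipy.optimize import least_squares
px=c([(726,413),(80,418),(52,52),(745,50),(490,541),(316,541),(434,380),(367,380),(363,205),(434,205)],5.714,(207,150))
P=np.array([(45,80,20),(45,-80,20),(-45,-80,20),(-45,80,20),(77,22,20),(77,-22,20),(20,8,62),(20,-8,62),(-20,-8,62),(-20,8,62)])/1e3
S=dict(ee_pos=[ 0.518312  , -0.20347655 , 0.25424711],orientation=[-0.733, -3.054, 0.006])
f=lambda q:(proj('wrist',P@R.from_euler('z',q[2]).as_matrix().T+[q[0],q[1],0],S)-px).ravel()
r=least_squares(f,[.54,-.21,-.46]);print(r.x,r.fun.round(1).reshape(-1,2).tolist())
from plan import plan
for z in (.12,.024): plan([r.x[0],r.x[1],z],r.x[2]+np.pi,n=10)
E
python3 fit2.py
```

```text
[0.00038138 0.16463464 0.055     ]
[0.00016812 0.14512287 0.055     ]
[[330.5, 223.2], [215.9, 223.6], [211.1, 159.2], [334.4, 158.7], [288.7, 244.1], [258.0, 244.2], [272.7, 217.3], [272.4, 185.8]]
[ 0.53992861 -0.21307733 -0.46209869] [[0.7, 0.7], [-1.1, 0.6], [-1.1, 0.1], [1.3, -0.6], [0.1, -0.6], [-0.3, -0.4], [0.7, 0.6], [-0.6, 0.7], [-0.4, -0.3], [0.7, -0.4]]
dist mm [  20.9  -12.6 -134.9] rot deg [-0.2  0.  -0.3] t 10.6
-0.061 -0.004 0.337 -0.001 0 -0.003 F; -0.061 -0.005 0.337 0 0 0 F; -0.061 -0.005 0.337 0 0 0 F; -0.061 -0.005 0.337 0 0 0 F; -0.061 -0.005 0.337 0 0 0 F; -0.061 -0.005 0.337 0 0 0 F; -0.061 -0.005 0.337 0 0 0 F; -0.061 -0.005 0.337 0 0 0 F; -0.061 -0.005 0.337 0 0 0 F; -0.061 -0.005 0.337 0 0 0 F
dist mm [  20.9  -12.6 -230.9] rot deg [-0.2  0.  -0.3] t 10.6
-0.061 -0.003 0.577 -0.001 0 -0.003 F; -0.061 -0.005 0.577 0 0 0 F; -0.061 -0.005 0.577 0 0 0 F; -0.061 -0.005 0.577 0 0 0 F; -0.061 -0.005 0.577 0 0 0 F; -0.061 -0.005 0.577 0 0 0 F; -0.061 -0.005 0.577 0 0 0 F; -0.061 -0.005 0.577 0 0 0 F; -0.061 -0.005 0.577 0 0 0 F; -0.061 -0.005 0.577 0 0 0 F
```

```bash
python3 -m handwheel '-0.1 -0.01 0.3 0 0 -0.003 1;-0.1 -0.01 0.6 0 0 0 1;-0.1 -0.01 0.7 0 0 0 1;-0.1 -0.01 0.7 0 0 0 1;-0.1 0 0.7 0 0 0 1;-0.05 0 0.7 0 0 0 1;0 0 0.6 0 0 0 1;0 0 0.3 0 0 0 1;0 0 0 0 0 0 1;0 0 0 0 0 0 1' 80
python3 - <<'E'
from plan import *
plan([.5397,-.2137,.027],-.4622+np.pi,n=10)
E
```

```text
time: 11.6
ee_pos: [0.5422, -0.2026, 0.0614]
orientation: [0.694, 3.062, -0.001]
force: [0.1, -0.2, 0.6]
width: 0.0852
dist mm [ -2.5 -11.1 -34.4] rot deg [0.  0.1 1. ] t 11.6
-0.006 -0.028 0.086 0 0.001 0.008 F; -0.007 -0.028 0.086 0 0 0 F; -0.007 -0.028 0.086 0 0 0 F; -0.007 -0.028 0.086 0 0 0 F; -0.007 -0.028 0.086 0 0 0 F; -0.007 -0.028 0.086 0 0 0 F; -0.007 -0.028 0.086 0 0 0 F; -0.007 -0.028 0.086 0 0 0 F; -0.007 -0.028 0.086 0 0 0 F; -0.007 -0.028 0.086 0 0 0 F
```

```bash
python3 -m handwheel '-0.02 -0.1 0.1 0 0 0.008 1;-0.02 -0.1 0.15 0 0 0 1;-0.02 -0.08 0.15 0 0 0 1;0 0 0.15 0 0 0 1;0 0 0.15 0 0 0 1;0 0 0.1 0 0 0 1;0 0 0.06 0 0 0 1;0 0 0 0 0 0 1;0 0 0 0 0 0 1;0 0 0 0 0 0 1'
python3 - <<'E'
from plan import *
plan([.5397,-.2137,.027],-.4622+np.pi,n=1)
s,im=snap('wrist','w6')
E
```

```text
time: 12.6
ee_pos: [0.5408, -0.2156, 0.027]
orientation: [0.721, 3.051, -0.002]
force: [0.0, -0.5, 0.0]
width: 0.0856
dist mm [-1.1  1.9 -0. ] rot deg [ 0.   0.4 -0.1] t 12.6
0.046 0.029 0 0 0.003 -0.001 F
```

View pics/w6.png

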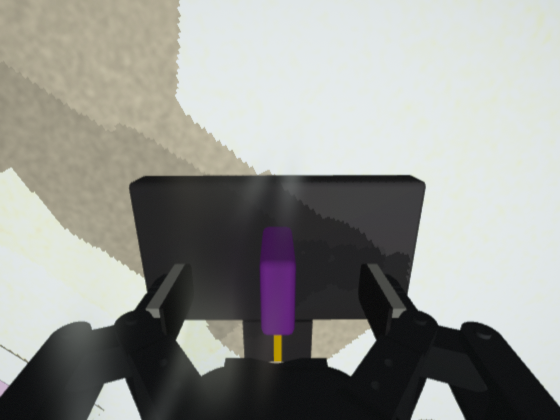

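```bash
python3 -m handwheel '0.04 0.02 0 0 0.003 0 0.6;0 0 0 0 0 0 0.1;0 0 0 0 0 0 0;0 0 0 0 0 0 0;0 0 0 0 0 0 0;0 0 0 0 0 0 0;0 0 0 0 0 0 0;0 0 0 0 0 0 0;0 0 0 0 0 0 0;0 0 0 0 0 0 0' 80
python3 - <<'E'
from plan import *
s,im=snap('wrist','w7');print(s['ee_pos'],s['width'],s['force'])
m=yaw();print(m.round(4), np.arctan2(m[1,0],m[0,0])-np.pi)
cv2.imwrite('pics/w7c.png',im[130:400,100:460,::-1].repeat(2,0).repeat(2,1))
E
```

```text
time: 13.65
ee_pos: [0.54, -0.2141, 0.0277]
orientation: [0.723, 3.057, -0.0]
force: [-0.6, -0.4, -0.4]
width: 0.0148
[ 0.5399628  -0.21414608  0.02768339] 0.014780683355542905 [-0.56468986 -0.41058017 -0.43643666]
[[-8.941e-01  4.479e-01  3.000e-04]
 [ 4.479e-01  8.941e-01 -1.000e-04]
 [-3.000e-04  1.000e-04 -1.000e+00]] -0.4644115632539081
```

View pics/w7c.png

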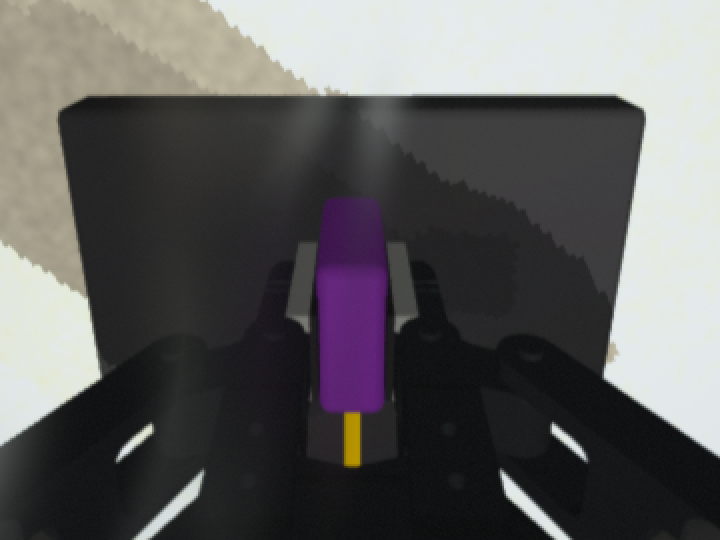

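```bash
cat > fit3.py <<'E'
from h import *
from scipy.optimize import least_squares
px=(np.array([(86,96),(618,96),(318,267),(388,267),(385,411),(320,411)],float)+.5)/2-.5+[100,130]
# bottom-near edge? treat (60,112)/(645,112) separately
P=np.array([(-45,-80,0),(-45,80,0),(-20,-8,62),(-20,8,62),(20,8,62),(20,-8,62)])/1e3
P2=np.array([(-45,-80,20),(-45,80,20)])/1e3; px2=(np.array([(60,114),(645,114)],float)+.5)/2-.5+[100,130]
s=read_state()
A=np.r_[P,P2];B=np.r_[px,px2]
f=lambda q:(proj('wrist',A@R.from_euler('z',q[2]).as_matrix().T+[q[0],q[1],0],s)-B).ravel()
for a,b in ((slice(2,8),'all top'),(slice(2,6),'handle')):
    AA,BB=A[a],B[a]
    f=lambda q:(proj('wrist',AA@R.from_euler('z',q[2]).as_matrix().T+[q[0],q[1],0],s)-BB).ravel()
    r=least_squares(f,[.54,-.21,-.46]);print(b,r.x,r.fun.round(1).reshape(-1,2).tolist())
    Rt=R.from_rotvec(s['orientation']); print('cover in tool mm',(Rt.inv().apply(np.r_[r.x[:2],0]-s['ee_pos'])*1e3).round(1), 'yaw cov', r.x[2])
E
python3 fit3.py
```

```text
all top [ 0.54027628 -0.21328446 -0.46450203] [[-1.5, 0.7], [1.4, 0.7], [1.0, 4.7], [-0.8, 4.7], [-4.5, -4.5], [4.5, -4.4]]
cover in tool mm [ 0.1  0.9 27.7] yaw cov -0.464502028098104
handle [ 0.53911651 -0.21271135 -0.46604398] [[-1.5, -2.0], [1.5, -2.0], [1.0, 2.5], [-1.0, 2.5]]
cover in tool mm [ 1.4  0.9 27.7] yaw cov -0.46604398372875394
```

```bash
python3 - <<'E'
from plan import *
print(onz('top',361,114,0),onz('top',362,266,0.08))
m=np.array([.5566,.1528]);y=-.0472
t=m+np.array([np.cos(y),np.sin(y)])*-.06
plan([.5,-.12,.19],-.35+np.pi,n=10)
print(t);plan([*t,.19],y+np.pi,n=20)
E
python3 -m handwheel '0 0 -0.2 0 0 0 0;0 0 -0.4 0 0 0 0;0 0 -0.5 0 0 0 0;0 0 -0.5 0 0 0 0;0 0 -0.5 0 0 0 0;0 0 -0.5 0 0 0 0;0 0 -0.5 0 0 0 0;0 0 -0.5 0 0 0 0;0 0 -0.3 0 0 0 0;0 0 0 0 0 0 0'
python3 - <<'E'
from plan import *
m=np.array([.5566,.1528]);y=-.0472
t=m+np.array([np.cos(y),np.sin(y)])*-.06
plan([*t,.185],y+np.pi,n=20)
s,im=snap('wrist','w8');print(s['force'])
E
```

```text
[ 0.76836076 -0.19394641  0.        ] [ 0.324652   -0.17306078  0.08      ]
dist mm [-40.   94.1 162.3] rot deg [ 0.   0.  -6.6] t 13.7
0.195 0.166 -0.406 0 0 -0.055 F; 0.175 0.187 -0.406 0 0 0 F; 0.175 0.187 -0.406 0 0 0 F; 0.175 0.187 -0.406 0 0 0 F; 0.175 0.187 -0.406 0 0 0 F; 0.175 0.187 -0.406 0 0 0 F; 0.175 0.187 -0.406 0 0 0 F; 0.175 0.187 -0.406 0 0 0 F; 0.175 0.187 -0.406 0 0 0 F; 0.175 0.187 -0.406 0 0 0 F
[0.49666682 0.15563095]
dist mm [-43.3 369.8 162.3] rot deg [  0.    0.  -23.9] t 13.7
0.255 0.389 -0.203 0 0 -0.066 F; 0.199 0.421 -0.203 0 0 -0.066 F; 0.139 0.444 -0.203 0 0 -0.066 F; 0.076 0.459 -0.203 0 0 0 F; 0.076 0.459 -0.203 0 0 0 F; 0.076 0.459 -0.203 0 0 0 F; 0.076 0.459 -0.203 0 0 0 F; 0.076 0.459 -0.203 0 0 0 F; 0.076 0.459 -0.203 0 0 0 F; 0.076 0.459 -0.203 0 0 0 F
0.076 0.459 -0.203 0 0 0 F; 0.076 0.459 -0.203 0 0 0 F; 0.076 0.459 -0.203 0 0 0 F; 0.076 0.459 -0.203 0 0 0 F; 0.076 0.459 -0.203 0 0 0 F; 0.076 0.459 -0.203 0 0 0 F; 0.076 0.459 -0.203 0 0 0 F; 0.076 0.459 -0.203 0 0 0 F; 0.076 0.459 -0.203 0 0 0 F; 0.076 0.459 -0.203 0 0 0 F
time: 14.7
ee_pos: [0.5391, -0.2129, 0.1989]
orientation: [0.719, 3.056, 0.0]
force: [0.4, 0.4, -3.1]
width: 0.0145
dist mm [-42.4 368.6 -13.9] rot deg [  0.    0.1 -23.8] t 14.7
0.253 0.389 0.017 0 0 -0.066 F; 0.197 0.420 0.017 0 0 -0.066 F; 0.137 0.443 0.017 0 0 -0.066 F; 0.075 0.458 0.017 0 0 0 F; 0.075 0.458 0.017 0 0 0 F; 0.075 0.458 0.017 0 0 0 F; 0.075 0.458 0.017 0 0 0 F; 0.075 0.458 0.017 0 0 0 F; 0.075 0.458 0.017 0 0 0 F; 0.075 0.458 0.017 0 0 0 F
0.075 0.458 0.017 0 0 0 F; 0.075 0.458 0.017 0 0 0 F; 0.075 0.458 0.017 0 0 0 F; 0.075 0.458 0.017 0 0 0 F; 0.075 0.458 0.017 0 0 0 F; 0.075 0.458 0.017 0 0 0 F; 0.075 0.458 0.017 0 0 0 F; 0.075 0.458 0.017 0 0 0 F; 0.075 0.458 0.017 0 0 0 F; 0.075 0.458 0.017 0 0 0 F
[ 0.35591101  0.35274081 -3.07181498]
```

View pics/w8.png

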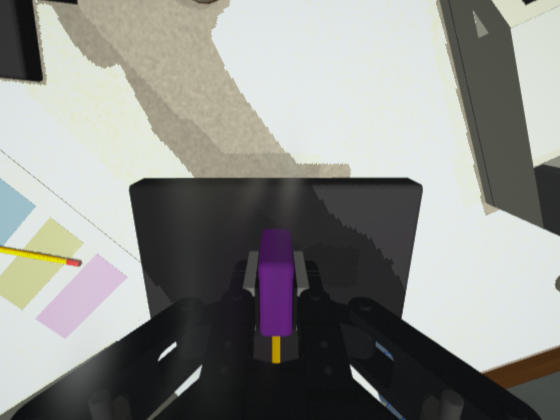

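```bash
python3 -m handwheel '0.25 0.39 0 0 0 -0.066 0;0.2 0.5 0 0 0 -0.066 0;0.15 0.6 0 0 0 -0.066 0;0.1 0.7 0 0 0 0 0;0.1 0.7 0 0 0 0 0;0.1 0.7 0 0 0 0 0;0.1 0.7 0 0 0 0 0;0.1 0.7 0 0 0 0 0;0.1 0.7 0 0 0 0 0;0.1 0.7 0 0 0 0 0'
python3 - <<'E'
from plan import *
m=np.array([.5566,.1528]);y=-.0472
t=m+np.array([np.cos(y),np.sin(y)])*-.06
plan([*t,.185],y+np.pi,n=6)
E
```

```text
time: 15.75
ee_pos: [0.5063, 0.0534, 0.1891]
orientation: [-0.057, -3.129, -0.002]
force: [0.7, 0.4, -2.8]
width: 0.0151
dist mm [ -9.6 102.2  -4.1] rot deg [ 0.1 -0.7  0.6] t 15.75
0.055 0.424 0.018 0.001 -0.006 0.005 F; 0.060 0.424 0.017 0 0 0 F; 0.060 0.424 0.017 0 0 0 F; 0.060 0.424 0.017 0 0 0 F; 0.060 0.424 0.017 0 0 0 F; 0.060 0.424 0.017 0 0 0 F
```

```bash
python3 -m handwheel '0.05 0.42 0 0 -0.006 0.005 0;0.05 0.42 0 0 0 0 0;0.05 0.42 0 0 0 0 0;0.05 0.38 0 0 0 0 0;0.05 0.3 0 0 0 0 0;0 0.2 0 0 0 0 0;0 0.1 0 0 0 0 0;0 0 0 0 0 0 0;0 0 0 0 0 0 0;0 0 0 0 0 0 0'
python3 - <<'E'
from plan import *
m=np.array([.5566,.1528]);y=-.0472
t=m+np.array([np.cos(y),np.sin(y)])*-.06
plan([*t,.185],y+np.pi,n=1)
s,im=snap('wrist','w9');print(s['force'])
E
```

```text
time: 16.75
ee_pos: [0.4959, 0.1493, 0.1838]
orientation: [-0.065, -3.133, -0.002]
force: [-0.1, -0.1, -2.4]
width: 0.015
dist mm [0.8 6.3 1.2] rot deg [ 0.  -0.4  0.3] t 16.75
-0.013 0.159 -0.029 0 -0.004 0.003 F
[-0.07385293 -0.14351834 -2.43326506]
```

View pics/w9.png

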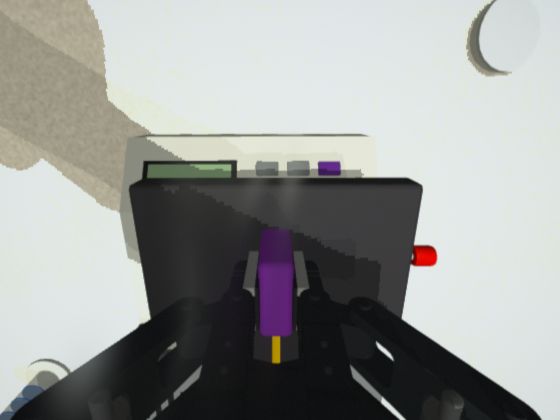

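```bash
python3 -m handwheel '0 0.08 0.1 0 -0.004 0.003 0;0 0.08 0.2 0 0 0 0;0 0 0.2 0 0 0 0;0 0 0.2 0 0 0 0;0 0 0.2 0 0 0 0;0 0 0.15 0 0 0 0;0 0 0.1 0 0 0 0;0 0 0.05 0 0 0 0;0 0 0 0 0 0 0;0 0 0 0 0 0 0'
python3 - <<'E'
from plan import *
m=np.array([.5566,.1528]);y=-.0472
t=m+np.array([np.cos(y),np.sin(y)])*-.06
plan([*t,.1317],y+np.pi,n=1)
for n in ('top','side'):
    s,im=snap(n,n+'10')
im=cv2.imread('pics/top10.png');a=cv2.resize(im[115:235,165:310],(725,600),interpolation=cv2.INTER_CUBIC);cv2.imwrite('pics/t10c.png',cv2.convertScaleAbs(a,alpha=1.5,beta=15))
im=cv2.imread('pics/side10.png'); 
a=cv2.resize(im[140:280,150:310],(685,600),interpolation=cv2.INTER_CUBIC);cv2.imwrite('pics/s10c.png',cv2.convertScaleAbs(a,alpha=1.5,beta=15))
E
```

```text
time: 17.8
ee_pos: [0.4961, 0.1553, 0.1308]
orientation: [0.078, 3.14, 0.001]
force: [0.3, -0.3, -2.8]
width: 0.0145
dist mm [0.6 0.4 0.9] rot deg [ 0.   0.  -0.1] t 17.8
-0.015 0.010 -0.023 0 0 -0.001 F
```

View pics/t10c.png

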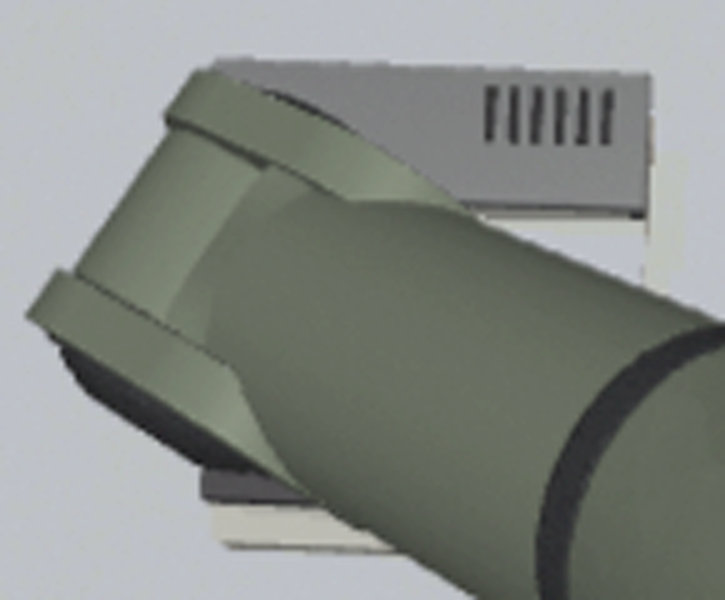

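View pics/s10c.png

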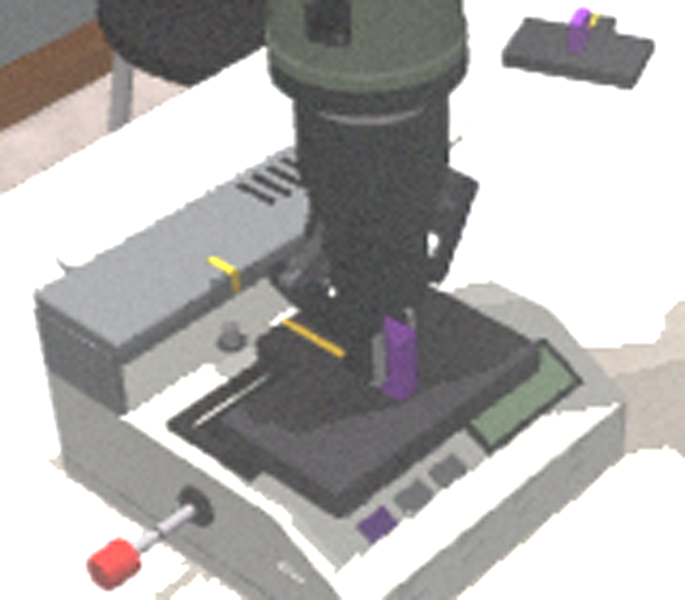

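```bash
python3 - <<'E'
from h import *
import cv2
im=cv2.imread('pics/side10.png');cv2.imwrite('pics/s10z.png',cv2.resize(im[190:250,170:250],(800,600),interpolation=cv2.INTER_CUBIC))
m=[.5566,.1528];y=-.0472
def M(P): P=np.atleast_2d(P)/1e3; return P@R.from_euler('z',y).as_matrix().T+[*m,0]
print('pin tip,base,+-5; hood bottom edge, top edge', proj('side',M([(61,0,100),(61,0,85),(61,5,95),(61,-5,95),(52,0,128),(52,0,140)])).round(1).tolist())
s=dict(ee_pos=[.4961,.1553,.1308]); yc=-.0472+0.0
c=np.array([.4961,.1553,.1031]); 
P=np.array([(77,22,20),(77,-22,20),(77,0,20),(22,0,20),(45,80,20),(-45,80,20),(-45,80,0),(-45,-80,20)])/1e3
print(proj('side',P@R.from_euler('z',yc).as_matrix().T+c).round(1).tolist())
E
```

```text
pin tip,base,+-5; hood bottom edge, top edge [[203.8, 214.5], [204.3, 219.2], [202.5, 217.0], [205.5, 215.1], [205.4, 206.9], [204.9, 203.0]]
[[209.1, 218.8], [222.4, 210.2], [215.8, 214.4], [232.3, 224.1], [199.9, 236.8], [228.3, 255.0], [228.8, 261.7], [276.3, 219.7]]
```

View pics/s10z.png

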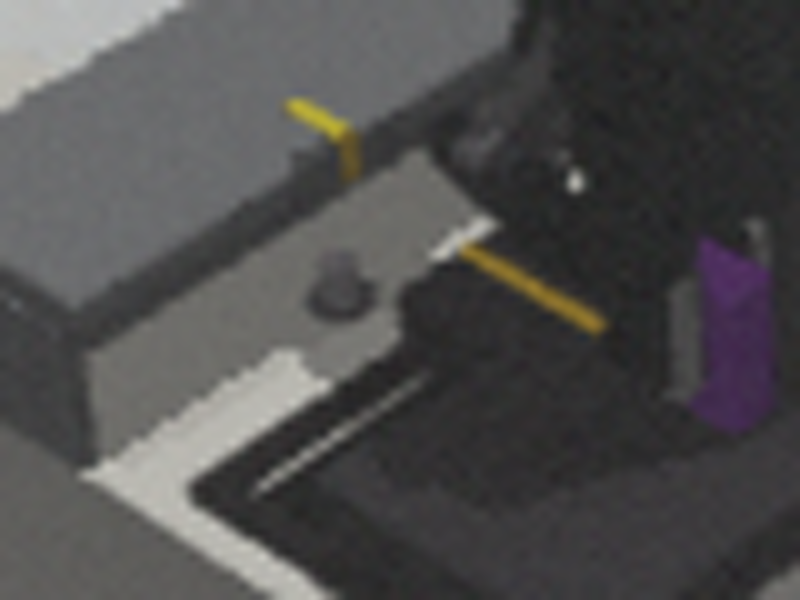

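```bash
python3 -m handwheel '-0.1 0 -0.02 0 0 0 0;-0.2 0 0 0 0 0 0;-0.2 0 0 0 0 0 0;-0.2 0 0 0 0 0 0;-0.2 0 0 0 0 0 0;-0.2 0 0 0 0 0 0;-0.15 0 0 0 0 0 0;-0.1 0 0 0 0 0 0;0 0 0 0 0 0 0;0 0 0 0 0 0 0'
python3 - <<'E'
from plan import *
m=np.array([.5566,.1528]);y=-.0472
t=m+np.array([np.cos(y),np.sin(y)])*.0007
plan([*t,.1317],y+np.pi,n=1);print(read_state()['force'])
snap('side','side11')
im=cv2.imread('pics/side11.png');cv2.imwrite('pics/s11z.png',cv2.resize(im[160:280,160:320],(800,600),interpolation=cv2.INTER_CUBIC))
E
```

```text
time: 18.9
ee_pos: [0.5558, 0.1521, 0.132]
orientation: [0.08, 3.14, 0.001]
force: [0.3, 0.2, -1.8]
width: 0.015
dist mm [ 1.5  0.7 -0.3] rot deg [ 0.   0.1 -0.2] t 18.9
-0.035 0.019 0.007 0 0 -0.002 F
[ 0.26558416  0.18341916 -1.7907905 ]
```

View pics/s11z.png

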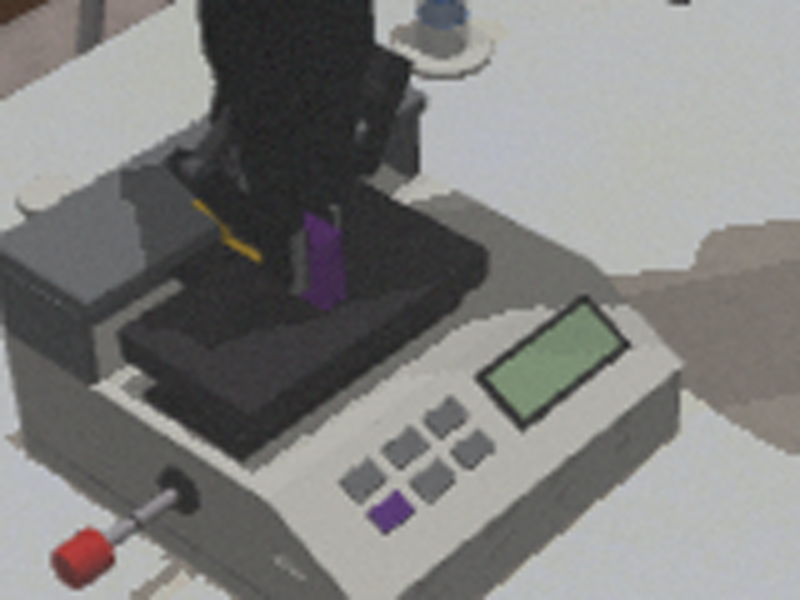

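```bash
python3 -m handwheel '-0.035 0.018 0 0 0 -0.002 0;0 0 0 0 0 0 0;0 0 0.04 0 0 0 0;0 0 0.04 0 0 0 0;0 0 0.04 0 0 0 0;0 0 0.04 0 0 0 0;0 0 0.04 0 0 0 0;0 0 0 0 0 0 0;0 0 0 0 0 0 0;0 0 0 0 0 0 0'
python3 - <<'E'
from plan import *
m=np.array([.5566,.1528]);y=-.0472
t=m+np.array([np.cos(y),np.sin(y)])*.0007
plan([*t,.1177],y+np.pi,n=1);print(read_state()['force'],read_state()['moment'])
E
```

```text
time: 19.95
ee_pos: [0.5568, 0.1529, 0.1234]
orientation: [0.071, 3.14, 0.001]
force: [0.7, 0.1, -3.0]
width: 0.0149
dist mm [ 0.5 -0.1 -5.7] rot deg [0.  0.1 0.1] t 19.95
-0.013 -0.002 0.142 0 0 0.001 F
[ 0.7063554   0.07199719 -3.01789467] [ 0.04317445  0.01908361 -0.02699173]
```

```bash
python3 -m handwheel '0 0 0.05 0 0 0 0;0 0 0.05 0 0 0 0;0 0 0.05 0 0 0 0;0 0 0.05 0 0 0 0;0 0 0 0 0 0 0;0 0 0 0 0 0 0;0 0 0 0 0 0 0;0 0 0 0 0 0 0;0 0 0 0 0 0 0;0 0 0 0 0 0 0'
python3 - <<'E'
from plan import *
m=np.array([.5566,.1528]);y=-.0472
t=m+np.array([np.cos(y),np.sin(y)])*.0007
plan([*t,.1127],y+np.pi,n=1);print(read_state()['force'],read_state()['moment'])
E
```

```text
time: 20.95
ee_pos: [0.557, 0.153, 0.116]
orientation: [0.072, 3.139, -0.0]
force: [-1.4, -1.2, 4.1]
width: 0.0147
dist mm [ 0.3 -0.2 -3.3] rot deg [-0.   0.1  0.1] t 20.95
-0.006 -0.006 0.083 0 0.001 0.001 F
[-1.37568194 -1.24544078  4.14474868] [-0.19397215  0.4790068   0.02423159]
```

```bash
python3 -m handwheel '0 0 0.04 0 0 0 0;0 0 0.04 0 0 0 0;0 0 0.02 0 0 0 0;0 0 0 0 0 0 0;0 0 0 0 0 0 0;0 0 0 0 0 0 0;0 0 0 0 0 0 0;0 0 0 0 0 0 0;0 0 0 0 0 0 0;0 0 0 0 0 0 0'
python3 - <<'E'
from plan import *
m=np.array([.5566,.1528]);y=-.0472
t=m+np.array([np.cos(y),np.sin(y)])*.0007
plan([*t,.1127],y+np.pi,n=1);print(read_state()['force'],read_state()['moment'])
snap('side','side12');s,im=snap('wrist','w12')
im=cv2.imread('pics/side12.png');cv2.imwrite('pics/s12z.png',cv2.resize(im[160:280,160:320],(800,600),interpolation=cv2.INTER_CUBIC))
E
```

```text
time: 21.95
ee_pos: [0.5571, 0.153, 0.1142]
orientation: [0.072, 3.137, -0.003]
force: [-1.4, -1.6, 7.0]
width: 0.0147
dist mm [ 0.2 -0.3 -1.5] rot deg [-0.1  0.2  0.1] t 21.95
-0.006 -0.006 0.039 -0.001 0.002 0.001 F
[-1.44149497 -1.56441042  6.98106445] [-0.25684974  0.76856547  0.02042203]
```

View pics/s12z.png

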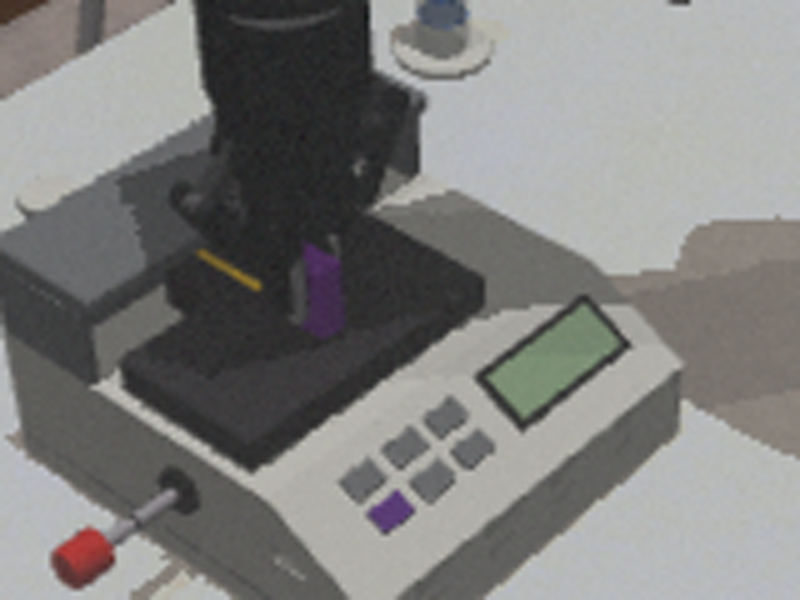

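View pics/w12.png

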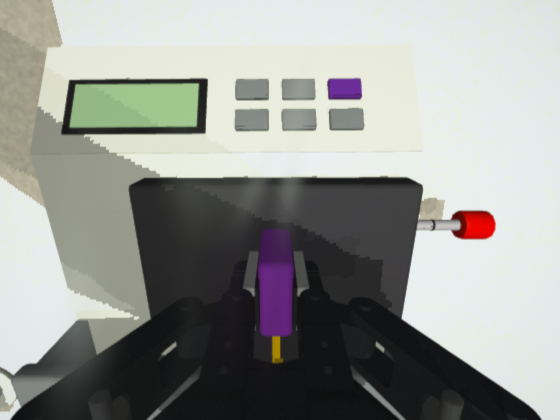

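```bash
python3 -m handwheel '0.015 -0.015 0.03 0 0 0 0;0 0 0.03 0 0 0 0;0 0 0.03 0 0 0 0;0 0 0 0 0 0 0;0 0 0 0 0 0 0;0 0 0 0 0 0 0;0 0 0 0 0 0 0;0 0 0 0 0 0 0;0 0 0 0 0 0 0;0 0 0 0 0 0 0' 100
python3 - <<'E'
from plan import *
m=np.array([.5566,.1528]);y=-.0472
t=m+np.array([np.cos(y),np.sin(y)])*.0007
plan([*t,.1127],y+np.pi,n=1);print(read_state()['force'],read_state()['moment'])
E
```

```text
time: 23.05
ee_pos: [0.5571, 0.153, 0.1145]
orientation: [0.073, 3.134, -0.004]
force: [-2.7, -2.2, 6.6]
width: 0.015
dist mm [ 0.2 -0.2 -1.8] rot deg [-0.1  0.4  0. ] t 23.05
-0.005 -0.005 0.046 -0.001 0.003 0 F
[-2.66388442 -2.2492375   6.6351059 ] [-0.15885879  0.81844886  0.08606003]
```

```bash
python3 -m handwheel '0 0 0.05 0 0.004 0 0;0 0 0.05 0 0.004 0 0;0 0 0.05 0 0.002 0 0;0 0 0.05 0 0.002 0 0;0 0 0.05 0 0.002 0 0;0 0 0.05 0 0.002 0 0;0 0 0.05 0 0.002 0 0;0 0 0.05 0 0.002 0 0;0 0 0.05 0 0.002 0 0;0 0 0.05 0 0.002 0 0' 100
python3 - <<'E'
from plan import *
m=np.array([.5566,.1528]);y=-.0472
t=m+np.array([np.cos(y),np.sin(y)])*.0007
plan([*t,.1127],y+np.pi,n=1);print(read_state()['force'],read_state()['moment'])
E
```

```text
time: 24.05
ee_pos: [0.5566, 0.1529, 0.1125]
orientation: [-0.073, -3.106, 0.018]
force: [-16.8, -10.6, 44.5]
width: 0.0146
dist mm [ 0.7 -0.2  0.2] rot deg [-0.7 -2.   0. ] t 24.05
-0.018 -0.003 -0.005 -0.006 -0.016 0 F
[-16.8043072  -10.6431832   44.45311084] [-1.09348974  2.92683922  0.35763057]
```

```bash
python3 -m handwheel '0 0 0.02 0 -0.008 0 0;0 0 0.02 0 -0.006 0 0;0 0 0.02 0 -0.003 0 0;0 0 0.02 0 0 0 0;0 0 0.02 0 0 0 0;0 0 0.02 0 0 0 0;0 0 0.02 0 0 0 0;0 0 0.02 0 0 0 0;0 0 0.02 0 0 0 0;0 0 0.02 0 0 0 0' 100
python3 - <<'E'
from plan import *
m=np.array([.5566,.1528]);y=-.0472
t=m+np.array([np.cos(y),np.sin(y)])*.0007
plan([*t,.1127],y+np.pi,n=1);print(read_state()['force'],read_state()['moment'])
E
```

```text
time: 25.05
ee_pos: [0.5572, 0.1532, 0.1129]
orientation: [0.075, 3.133, -0.024]
force: [-6.1, -5.0, 21.7]
width: 0.0147
dist mm [ 0.1 -0.4 -0.2] rot deg [-0.9  0.4 -0. ] t 25.05
-0.002 -0.009 0.006 -0.007 0.004 0 F
[-6.11389074 -5.00857821 21.74893725] [-0.11819419  2.43322218  0.30492674]
```

```bash
python3 -m handwheel '0.01 -0.01 0.02 -0.004 0 0 0;0.01 -0.01 0.02 -0.003 0.002 0 0;0 0 0.02 0 0 0 0;0 0 0.02 0 0 0 0;0 0 0.02 0 0 0 0;0 0 0.02 0 0 0 0;0 0 0.02 0 0 0 0;0 0 0.02 0 0 0 0;0 0 0.02 0 0 0 0;0 0 0.02 0 0 0 0' 100
python3 - <<'E'
from plan import *
m=np.array([.5566,.1528]);y=-.0472
t=m+np.array([np.cos(y),np.sin(y)])*.0007
plan([*t,.1127],y+np.pi,n=1);print(read_state()['force'],read_state()['moment'])
snap('side','side13');s,im=snap('wrist','w13')
im=cv2.imread('pics/side13.png');cv2.imwrite('pics/s13z.png',cv2.resize(im[160:280,160:320],(800,600),interpolation=cv2.INTER_CUBIC))
print(s['ee_pos'],s['force'],read_state()['ee_pos'],read_state()['force'])
E
```

```text
time: 26.05
ee_pos: [0.5578, 0.1533, 0.1124]
orientation: [0.075, 3.131, -0.003]
force: [-5.8, -4.8, 20.3]
width: 0.0148
dist mm [-0.5 -0.5  0.3] rot deg [-0.1  0.6 -0. ] t 26.05
0.012 -0.014 -0.008 -0.001 0.005 0 F
[-5.80837158 -4.77879104 20.31970519] [-0.75134277  2.11134203  0.1193527 ]
[0.55780787 0.15326734 0.11232846] [-5.5684855  -4.72126457 21.76192685] [0.55784302 0.1533157  0.11239232] [-6.7246354  -3.94702231 21.43827041]
```

View pics/s13z.png

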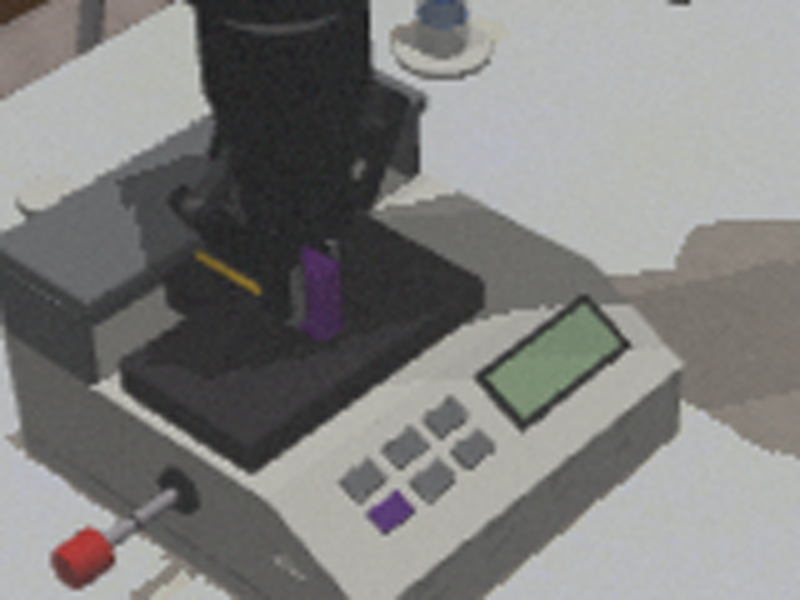

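View pics/w13.png

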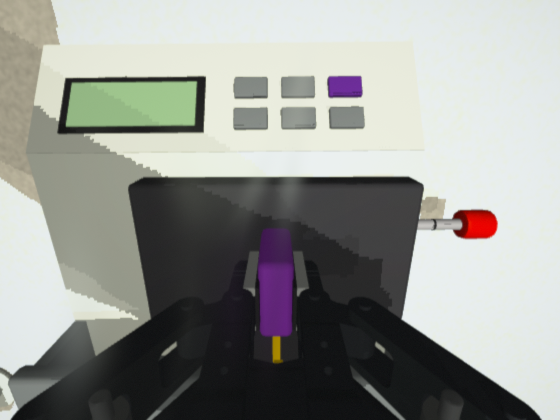

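```bash
python3 - <<'E'
from h import *
yc=-.0472; P=np.array([(45,80,20),(-45,80,20),(-45,80,0),(-45,-80,20),(-45,-80,0)])/1e3
for z in (.085,.089):
    q=proj('side',P@R.from_euler('z',yc).as_matrix().T+[.5572,.153,z]); print(z,((q-[160,160]+.5)*5-.5).round().tolist())
E
```

```text
0.085 [[115.0, 359.0], [248.0, 445.0], [251.0, 478.0], [487.0, 278.0], [488.0, 310.0]]
0.089 [[114.0, 353.0], [247.0, 439.0], [251.0, 471.0], [487.0, 272.0], [488.0, 304.0]]
```

```bash
python3 - <<'E'
from h import *
print(close_job())
s=read_state();print(s['time'],s['ee_pos'],s['force'],s['width'])
E
```

```text
the job is handed in; nothing more can be done
None
the job is handed in; nothing more can be done
```

I pushed the carriage to its middle stop, fitted the light cover over the pin under the hood, and handed in while still gripping its handle and pressing it home. The hand-in gave no verdict, and the last recorded robot time was about 26 s of the 64 s allowed.

**Carriage:** I gripped the knob, moved it about 20 mm in and released it. The top camera then put the carriage at 24.9 mm, with the orange-topped standard centred in the well.

**Cover:** I took the middle-sized cover by its handle and slid the tongue under the hood. It went down over the pin without resistance, to a tool height of about 112.4 mm; fully home should read 112.7 mm.

**Last checks before handing in:**
- The force sensor read about +21 N upward, so roughly 24 N was on the seal, against about 13 N needed to go fully down.
- The jaws were 14.8 mm apart on the handle, with the grip force set to 100 N.
- The tool was within 0.7 mm of the fitted position and tilted about 0.6°. The cover looked unmoved in the grip.
- The glassware looked untouched in the views I had, but I did not measure its positions again at the end.

**What did not agree:**
- A sideways force of about 6 N and a moment of about 2 N m stayed on the wrist. The likely cause is the pin bearing on the side of its hole.
- The side camera placed the cover's near lower corner about 1.5 pixels (4–5 mm) higher than a fully-home cover should show. I trusted the force and height readings over this, because that corner is rounded and the camera fit is only good to about a pixel.

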